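# Pack a strut housing into its holding tray, then draw and hold its piston rod

## Task

Steady the landing-gear strut housing by packing the loose aluminium block and the loose aluminium drum upright into the empty part of its steel tray, both fully down on the tray floor. Then draw the piston rod straight up by about 30 mm, without jamming it or pulling it out of the bore, and finish while holding it there in the gripper; the housing stays upright and seated in the tray throughout. Leave the mug, the screwdriver and the bottle alone.

Things in the scene. Friction and masses are not known exactly. Their poses are not given: they have to be found in the camera images.
- tray: Open dark steel tray fixed to the bench, outside 63 (x) x 159 (y) x 17 mm high, walls 5 mm thick, floor 5 mm thick; inside 53 x 149 mm, walls rising 12 mm above the inner floor. Origin: centre of its underside, on the bench; its axes run along its sides, z up. The housing stands at its -y end; the rest of it (about 86 to 88 mm long) is empty and takes the block and the drum one after the other along y, in either order, with 4 to 6 mm to spare in all.
- bore_mouth (a point): Centre of the bore's mouth in the top face of the strut housing, an upright ribbed aluminium block 48 (x) x 60 (y) x 80 mm high, about 0.7 kg, standing loose on the tray's floor with its sides along the tray's: this point is 80 mm above its underside and on its vertical centre line. z up, along the bore. Bore 17 mm wide and 60 mm deep.
- rod_head (a point): Centre of the head of the steel piston rod, about 0.25 kg, which stands loose in the bore: head 24 mm in diameter and 32 mm high, on a 16 mm round rod that reaches 90 mm below this point. At the start the rod rests on the bore's bottom, with this point 30 mm above the bore's mouth and 14 mm of bare rod under the head. z runs up along the rod.
- block_mid (a point): Centre of the loose aluminium packing block, 48 (x) x 36 (y) x 70 mm high, upright, about 0.3 kg; this point is 35 mm above its underside. In the tray its 48 mm side goes across the tray (tray x).
- drum_mid (a point): Centre of the loose aluminium packing drum, an upright cylinder 46 mm in diameter and 70 mm high with small chamfers, about 0.3 kg; this point is 35 mm above its underside, z along its axis.
- mug: Steel mug, 76 mm wide, 85 mm high, loose bystander; origin at the centre of its underside.
- screwdriver: Screwdriver with a red handle lying on the bench, loose bystander, about 200 mm long, lying along its own x axis.
- bottle: Small white bottle, 44 mm wide, 110 mm high, loose bystander; origin at the centre of its underside.
There are look-alikes about, which are no part of the job. Leave any yellow look-alike of the part that bears block_mid alone. What is shaped like the part that bears drum_mid but blue is not meant.

How it is judged:
By the outcome, as a careful person would: the job done as asked, in the order asked, and still so for the second after the job is handed in, while the arm keeps its last pose, push and grip.
It also fails if it takes over 64 s, if anything falls off the work surface, if the arm or the gripper's body presses on something with over 40 N, if the wrist force passes 120 N, or if a joint passes its speed limit or range.

## Robot

A 6-joint arm with a two-finger parallel gripper is mounted at the origin on the work surface. World frame = base frame: x ahead of the robot, y to its left, z up, the work surface at z = 0. Lengths are in mm, angles in rad, forces in N, time in s.
With the tool pointing down it reaches from about 275 to 825 mm from the base axis. Payload 4.9 kg.
Tool frame: the origin (TCP) lies at the centre of the arm's flange, where the gripper is bolted on; the fingertips stand 173 mm ahead of it and the grasp point (between the pads) lies 155 mm ahead of it (robot.tcp_to_tips is the z of the fingertips in the tool frame, in mm); z points along the fingers, y is the line along which they close (so a half turn about z gives the same grasp; the last joint's range is limited). The gripper opens to 85 mm and grips with 20 to 120 N. Pads are 22 mm wide; open, the fingers measure 114 mm over their backs; the gripper's body (76 mm by 85 mm) begins 54 mm behind the grasp point. The pads swing forward as they close: fully open they stand 13 mm farther back than shut.
Start: joints at [-1.353, 0.326, -0.193, 1.052, 0, 1.437], TCP at [189.536, -516.329, 404.681] pointing down, gripper open.
Joint ranges: [-2.65, 2.65], [-0.97, 1.79], [-1.3, 1.35], [-1.93, 2.1], [-1.47, 1.37], [-3.14, 3.14]. Speed limits (rad/s): [2.57, 2.57, 3.14, 3.14, 3.14, 3.14].

## Interface

Orientations are given as a rotation vector (axis times angle).
In Python, from station import robot gives the robot as it stands.
- The arm moves only by the tool step_arm, never from a script. Its argument "targets" is one flat list of numbers, 7 for each row, row after row: the gripper command: -1 is fully open, 1 is shut, values between are in proportion, then the shift along the tool's x, y, z in cm, then the turn, a rotation vector about the tool's x, y, z in degrees. In form: [fingers, tx, ty, tz, wx, wy, wz, fingers, tx, ty, tz, wx, wy, wz, ...]. A call has 1 to 20 rows; each row shifts and turns the commanded pose from where the row before left it, along the tool's axes as they then stand; what a row does not reach is not made up. A row lasts 1/8 s, in which the tool goes at most 62.5 mm and 10.7 degrees, less where a joint would pass 70% of its speed; a pose out of reach is approached as far as the arm can. A call is refused whole if a number of a shift passes 6.25 or a number of a turn 10.7, either way. A call with a gripper value outside its range is refused whole. The fingers move at their own pace and stop on an object; "grip_force" is the grip in N (left out, the last holds). Time passes only in rows, so rows that do not move let the fingers close. It gives the time, the measured TCP pose, the force, the opening and the grip force at its end, in the units of the state.
- robot.read_state(): the state, without advancing time (a new reading comes with each control period).
- robot.snapshot(name): name is "scene" or "side" or "wrist"; returns the picture (384x512x3 uint8, blue, green, red); there is no depth.
- robot.calibration(name): a dict with "fov_y" (degrees; the focal length in pixels is half the picture's height over the tangent of half this angle, whatever the lens; pixels are square), "cx", "cy" (the principal point, pixels), "eye" and "orientation" of the camera in the world. Camera axes: x right, y up, looking along -z (the intrinsics and any distortion apply to the point x, -y, -z); pixel columns grow to the right and rows downward; lengths in mm; the calibration is good to about 2 mm. A picture is of the moment at which its call begins: read the wrist's pose just before it. calibration takes no time and is no camera call; for the wrist camera it gives the pose at the moment of the call.
- robot.finish_job(): hands the job in; it is judged then, once.
The state is a dict: "time": time; "qpos": joint angles; "joint_velocities": joint speeds; "effort": joint torques, N m; "eef_pos": TCP position; "tool_rot": TCP orientation; "wrist_force": force on the tool from outside, world axes, zero at the start; "moment": the same for the moment, N m; "gripper_width": finger opening in mm; "finger_force": force on a finger pad.
Only numpy, scipy, OpenCV 4.12 (cv2) and the standard library are available. Lean on these libraries where they do the work, as an engineer would, in place of code of your own. Each camera call takes 0.05 s, during which the arm holds its last target. There are 200 camera calls.

## Working session

There is one attempt and no reset: what is moved stays moved. The work goes in short steps, Python scripts to look and compute and a tool call to move; the robot and the scene stay as the last step left them, time stands still between calls to the robot, and variables do not carry over. Pictures are saved under pics/ and viewed, at most 12 in all, crops included, and the job is handed in when it is done.

Besides the shell and the picture viewer there is one more tool, called after ">>>" as name(argument=value, ...) on one line, values as JSON. step_arm: Moves the arm, as the interface text tells. Its arguments: {"type":"object","properties":{"targets":{"type":"array","items":{"type":"number"}},"grip_force":{"type":"number"}},"required":["targets"]}

```bash
ls; mkdir -p pics; python3 - <<'E'
from station import robot
import cv2,numpy as np
s=robot.read_state();print(s)
ims=[]
for n in ["scene","side","wrist"]:
    c=robot.calibration(n);print(n,c)
    im=robot.snapshot(n);cv2.imwrite(f"pics/{n}0.png",im);ims.append(im)
E
```

```text
pics
{'time': 0.0, 'qpos': array([-1.35319208e+00,  3.26945193e-01, -1.93621370e-01,  1.05203884e+00,
       -1.49989638e-05,  1.43659478e+00]), 'joint_velocities': array([-0.00098767,  0.00139104,  0.0005731 , -0.00058017,  0.00025945,
        0.00025717]), 'effort': array([-1.19655051e-03, -4.43400764e+01,  2.62441492e+01,  1.55622029e-02,
       -2.55934101e-04, -1.69215178e-05]), 'eef_pos': array([ 189.4674352 , -516.00702945,  403.8866464 ]), 'tool_rot': array([-3.09133553e+00, -5.49453650e-01,  1.41926150e-04]), 'wrist_force': array([ 0.57715417, -0.89197605,  0.32797452]), 'moment': array([ 0.03093005,  0.00117793, -0.01517317]), 'finger_force': 0.0, 'gripper_width': 85.4433996911506}
scene {'fov_y': 52.99841149588992, 'cx': 255.74828618977105, 'cy': 190.3906380387281, 'eye': array([ 980.61817608, -643.91641206,  710.83886554]), 'orientation': array([0.86801726, 0.26345988, 0.51314999])}
side {'fov_y': 54.06460544715661, 'cx': 252.6378591142238, 'cy': 187.05873787900734, 'eye': array([ 351.72341428, -666.6669234 ,  583.51062491]), 'orientation': array([ 0.94725297, -0.18212863, -0.29915199])}
wrist {'fov_y': 70.78071087844047, 'cx': 255.8627812242101, 'cy': 193.85436809336107, 'eye': array([ 267.40226599, -486.38844122,  374.7420816 ]), 'orientation': array([-0.28908548,  0.20367915, -1.20625433])}
```

View pics/scene0.png

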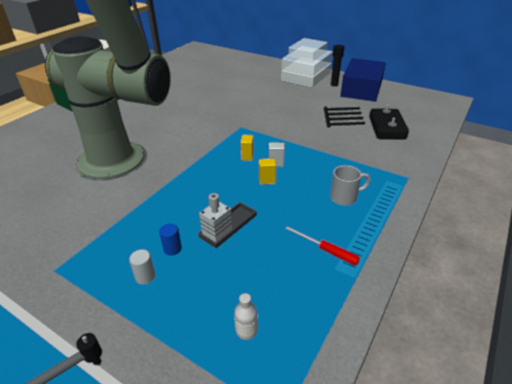

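View pics/side0.png

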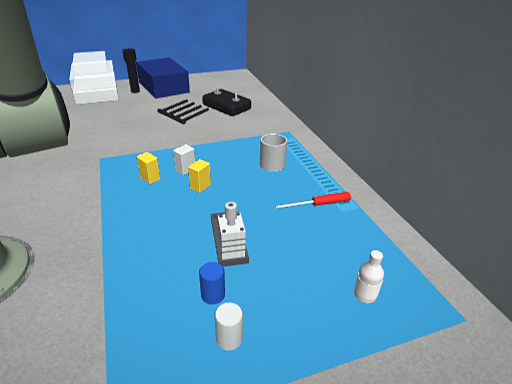

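The scene view shows the white-grey drum (top centre about 142,255), the blue decoy (170,230), the housing and rod (213,197), the tray running up-right to (256,208), and the grey block (277,148) between two yellow ones. The side view shows the drum (229,311), rod head (231,206) and grey block (184,151).

```bash
cat > h.py <<'E'
import numpy as np,cv2
from scipy.spatial.transform import Rotation as R
from scipy.optimize import least_squares
def cam(c):
    f=192/np.tan(np.radians(c['fov_y'])/2)
    return f,c['cx'],c['cy'],np.array(c['eye']),R.from_rotvec(c['orientation']).as_matrix()
def proj(c,P):
    f,cx,cy,e,M=cam(c);p=(np.atleast_2d(P)-e)@M
    return np.c_[cx+f*p[:,0]/-p[:,2],cy-f*p[:,1]/-p[:,2]]
def onz(c,uv,z):
    f,cx,cy,e,M=cam(c);uv=np.atleast_2d(uv)
    d=np.c_[(uv[:,0]-cx)/f,-(uv[:,1]-cy)/f,-np.ones(len(uv))]@M.T
    return e+d*((z-e[2])/d[:,2])[:,None]
E
python3 - <<'E'
from station import robot
from h import *
cs=robot.calibration("scene");cd=robot.calibration("side")
for n,z,a,b in [("drumtop",70,(142,255),(229,311)),("blocktop",70,(277,147),(184,151)),("rodtop",131,(213.5,197),(231,206)),("blue",70,(170,228),(212,269)),("yel1",70,(247,140),(149,157)),("yel2",70,(267,164),(200,166)),("bottletop",110,(245.5,298),(376,256)),("mugtop",85,(347,171),(273,139))]:
    print(n,onz(cs,a,z)[0].round(1),onz(cd,b,z)[0].round(1))
print("tray far corners z17",onz(cs,[(237,205),(256,212)],17).round(1),onz(cs,[(218,244),(200,236)],0).round(1))
print(onz(cd,[(211,214)],17).round(1))
s=robot.read_state();c=robot.calibration("wrist")
Mt=R.from_rotvec(s['tool_rot']).as_matrix()
print("tool",Mt.round(3),"cam in tool",(Mt.T@(c['eye']-s['eef_pos'])).round(1))
print((Mt.T@cam(c)[4]).round(3))
E
```

```text
drumtop [ 453.1 -293.1   70. ] [ 453.3 -295.8   70. ]
blocktop [490.6 247.1  70. ] [482.6 241.5  70. ]
rodtop [ 516.6 -106.   131. ] [ 513.3 -107.5  131. ]
blue [ 448.5 -196.2   70. ] [ 449.4 -199.5   70. ]
yel1 [387.9 234.7  70. ] [388.3 236.7  70. ]
yel2 [511. 152.  70.] [507.  152.5  70. ]
bottletop [ 727.7 -291.8  110. ] [ 722.7 -295.6  110. ]
mugtop [729.  217.1  85. ] [731.4 209.8  85. ]
tray far corners z17 [[502.    5.3  17. ]
 [562.2   7.8  17. ]] [[ 533.7 -128.1    0. ]
 [ 477.1 -129.4    0. ]]
[[500.1  18.1  17. ]]
tool [[ 0.939  0.345 -0.   ]
 [ 0.345 -0.939  0.001]
 [ 0.    -0.001 -1.   ]] cam in tool [83.3 -1.  29.3]
[[ 0.001  0.945  0.326]
 [ 1.    -0.001 -0.   ]
 [ 0.     0.326 -0.945]]
```

View pics/wrist0.png

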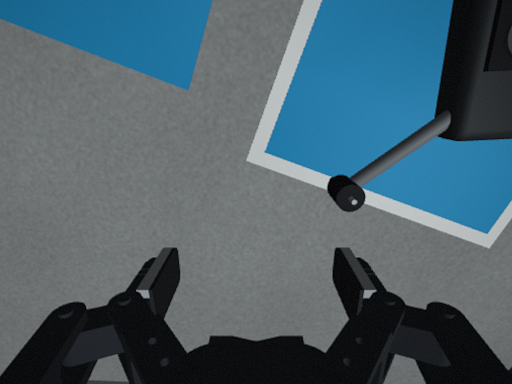

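The wrist view shows only bare bench and the fingers. Next I move so the wrist camera sees all the parts at once.

>>> step_arm(targets=[-1,0,0,0,0,0,10.1,-1,0,0,0,0,0,10.1,-1,1.0,-4.96,-0.4,0,0,0,-1,1.0,-4.96,-0.4,0,0,0,-1,1.0,-4.96,-0.4,0,0,0,-1,1.0,-4.96,-0.4,0,0,0,-1,1.0,-4.96,-0.4,0,0,0,-1,1.0,-4.96,-0.4,0,0,0,-1,1.0,-4.96,-0.4,0,0,0,-1,1.0,-4.96,-0.4,0,0,0,-1,1.0,-4.96,-0.4,0,0,0,-1,0,0,0,0,0,0,-1,0,0,0,0,0,0], grip_force=40)

```text
time: 1.78
eef_pos: [279.9, -70.1, 440.7]
tool_rot: [3.141, 0.0, 0.0]
wrist_force: [-0.6, -0.4, -0.5]
gripper_width: 85.4
finger_force: 0.0
```

```bash
python3 - <<'E'
from station import robot
import cv2,pickle
s=robot.read_state();c=robot.calibration("wrist");im=robot.snapshot("wrist")
print(s['eef_pos'],s['tool_rot'],s['time'])
pickle.dump((s,c),open('w1.pkl','wb'));cv2.imwrite("pics/w1.png",im)
cv2.imwrite("pics/w1b.png",cv2.resize(im[0:300],None,fx=1.5625,fy=1.5625,interpolation=cv2.INTER_CUBIC))
E
```

```text
[279.91903516 -70.12122607 440.65273001] [3.14095323e+00 1.12544398e-04 1.30633301e-04] 1.775
```

View pics/w1b.png

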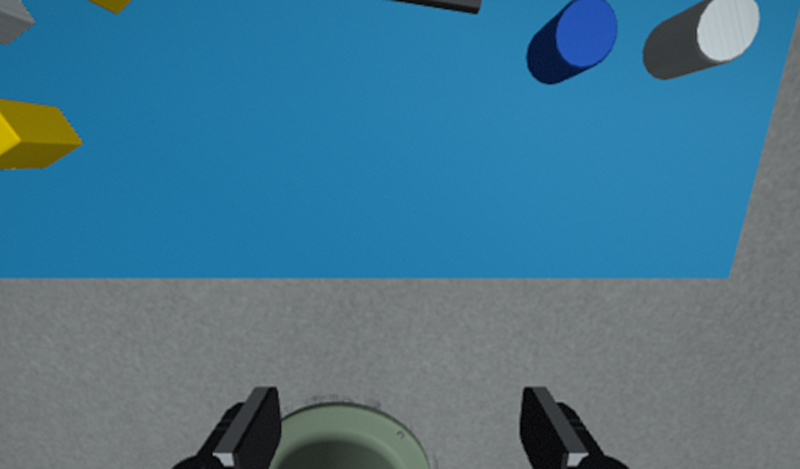

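The wrist camera tilts back toward the base, so only the object edges show at the top of the picture: drum (728,30 enlarged), blue decoy (585,35) and tray corner (480,10). I move 165 mm further out.

>>> step_arm(targets=[-1,4.1,0,0,0,0,0,-1,4.1,0,0,0,0,0,-1,4.1,0,0,0,0,0,-1,4.2,0,0,0,0,0,-1,0,0,0,0,0,0,-1,0,0,0,0,0,0])

```text
time: 2.58
eef_pos: [444.3, -71.6, 440.0]
tool_rot: [-3.141, 0.006, 0.003]
wrist_force: [0.4, -0.2, 0.0]
gripper_width: 85.4
finger_force: 0.0
```

```bash
python3 - <<'E'
from station import robot
import cv2,pickle
s=robot.read_state();c=robot.calibration("wrist");im=robot.snapshot("wrist")
print(s['eef_pos'],s['tool_rot'],s['time'])
pickle.dump((s,c),open('w2.pkl','wb'));cv2.imwrite("pics/w2.png",im)
cv2.imwrite("pics/w2b.png",cv2.resize(im[0:300],None,fx=1.5625,fy=1.5625,interpolation=cv2.INTER_CUBIC))
E
```

```text
[444.27207073 -71.58277214 439.95623465] [-3.14113609  0.00582823  0.00346423] 2.575
```

View pics/w2b.png

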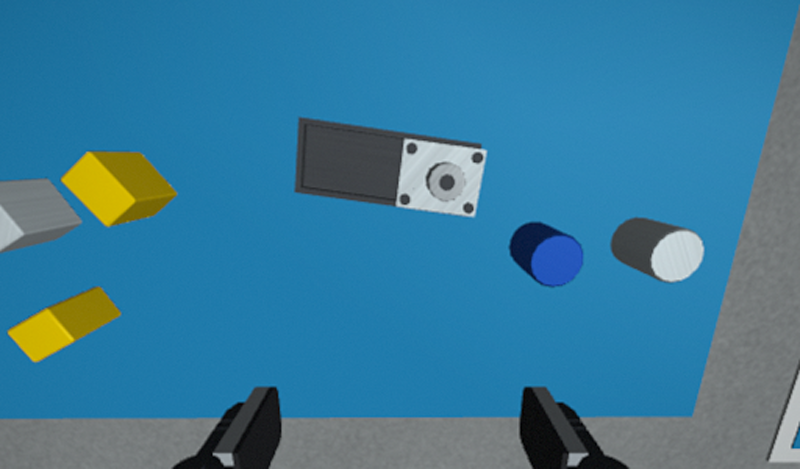

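The view shows the tray (far corners about 299,118 and 296,192 enlarged), the housing top (corners 403,136 / 488,149 / 475,217 / 396,206), rod (447,181), drum top (677,255), blue decoy (556,260), and the grey block cut off at the left edge.

```bash
python3 - <<'E'
from h import *
import pickle
s,c=pickle.load(open('w2.pkl','rb'))
im=cv2.imread('pics/w2.png')
g=lambda L:(np.array(L,float)+.5)/1.5625-.5
h=onz(c,g([(403,136),(488,149),(475,217),(396,206)]),85)[:,:2]
print("housing",h.round(1),h.mean(0).round(1),[np.linalg.norm(h[i]-h[i-1]).round(1) for i in range(4)])
print("rod top",onz(c,g([(447,181.5)]),131).round(1))
t=onz(c,g([(299,118),(296,192)]),17)[:,:2];print("tray end",t.round(1),np.linalg.norm(t[0]-t[1]))
for a,b in [(h[1],h[0]),(h[2],h[3])]: print("yaw of +y axis",np.degrees(np.arctan2(*(b-a)[::-1]))-90)
for a,b in [(h[3],h[0]),(h[2],h[1]),(t[1],t[0])]: print("yaw of +x axis",np.degrees(np.arctan2(*(b-a)[::-1])))
# line fits on tray left edge and dark mask
hsv=cv2.cvtColor(im,cv2.COLOR_BGR2HSV)
m=((hsv[...,1]<60)&(hsv[...,2]>165)).astype(np.uint8);m[:,:380]=0;m[200:]=0
k,l,st,ce=cv2.connectedComponentsWithStats(m)
for i in range(1,k):
    if st[i,4]>100:
        cnt=cv2.findContours((l==i).astype(np.uint8),0,1)[0][0][:,0].astype(float)
        P=onz(c,cnt,70)[:,:2]
        f=least_squares(lambda q:np.hypot(*(P-q[:2]).T)-q[2],[*P.mean(0),23],loss='soft_l1').x
        print("drum?",st[i],f.round(1))
dm=((hsv[...,2]<90)&(hsv[...,1]<80)).astype(np.uint8);dm[:, :170]=0;dm[:,330:]=0;dm[150:]=0
cnt=cv2.findContours(dm,0,1)[0];cnt=max(cnt,key=cv2.contourArea);print(st.shape,cv2.boxPoints(cv2.minAreaRect(cnt)),cv2.contourArea(cnt))
cs=cnt[:,0].astype(float)
for n,p in [("end",cs[(cs[:,0]<195)&(cs[:,1]>80)&(cs[:,1]<118)]),("top",cs[(cs[:,0]>198)&(cs[:,0]<250)&(cs[:,1]<90)]),("bot",cs[(cs[:,0]>198)&(cs[:,0]<245)&(cs[:,1]>110)])]:
    P=onz(c,p,17)[:,:2];v=cv2.fitLine(P.astype(np.float32),cv2.DIST_HUBER,0,.01,.01).ravel();print(n,len(p),v.round(2),np.degrees(np.arctan2(v[1],v[0])).round(1))
E
```

```text
housing [[ 541.   -73.3]
 [ 532.1 -134.8]
 [ 483.4 -128.1]
 [ 491.8  -67.9]] [ 512.1 -101. ] [np.float64(49.5), np.float64(62.2), np.float64(49.1), np.float64(60.7)]
rod top [[ 512. -101.  131.]]
tray end [[558.5  15.4]
 [497.1  23.1]] 61.911968790429235
yaw of +y axis -8.275387275539742
yaw of +y axis -7.948847773888829
yaw of +x axis -6.180092281938113
yaw of +x axis -7.868406234444517
yaw of +x axis -7.175871005054711
drum? [417 148  33  32 817] [ 449.3 -298.2   20.3]
(2, 5) [[185.32002 121.75999]
 [191.96     75.27999]
 [307.18     91.74   ]
 [300.54004 138.22   ]] 3038.0
end 37 [ 9.9000e-01 -1.3000e-01  5.2405e+02  1.9250e+01] -7.2
top 51 [ 1.4000e-01  9.9000e-01  5.5207e+02 -2.8340e+01] 82.0
bot 46 [ 1.4000e-01  9.9000e-01  4.9192e+02 -2.2270e+01] 82.1
```

>>> step_arm(targets=[-1,0,0,1.3,0,0,-10.3,-1,0,0,1.3,0,0,-10.3,-1,0,0,1.3,0,0,-10.3,-1,0,0,1.3,0,0,-10.3,-1,0,0,1.3,0,0,-10.3,-1,0,0,1.3,0,0,-10.3,-1,0,0,1.3,0,0,-10.2,-1,0,0,1.3,0,0,-10.2,-1,-4.48,0.72,0,0,0,0,-1,-4.48,0.72,0,0,0,0,-1,-4.48,0.72,0,0,0,0,-1,-4.48,0.72,0,0,0,0,-1,-4.48,0.72,0,0,0,0,-1,0,0,0,0,0,0,-1,0,0,0,0,0,0])

```text
time: 4.5
eef_pos: [448.9, -296.7, 336.7]
tool_rot: [-2.369, -2.062, -0.0]
wrist_force: [-0.3, 0.6, 1.0]
gripper_width: 85.2
finger_force: 0.0
```

```bash
cat >> h.py <<'E'
def shoot(robot,name):
    s=robot.read_state();c=robot.calibration("wrist");im=robot.snapshot("wrist")
    Mt=R.from_rotvec(s['tool_rot']).as_matrix()
    print("tcp",s['eef_pos'].round(1),"yaw",np.degrees(np.arctan2(Mt[1,0],Mt[0,0])).round(2),"zax",Mt[:,2].round(4),"t",s['time'],"q6",s['qpos'][5].round(2))
    cv2.imwrite(f"pics/{name}.png",im);return s,c,im,Mt
def circ(c,im,P0,z,r,thr=165):
    "fit circle to the bright patch near the projection of P0 at height z"
    u,v=proj(c,[*P0,z])[0].astype(int);hsv=cv2.cvtColor(im,cv2.COLOR_BGR2HSV)
    m=((hsv[...,1]<60)&(hsv[...,2]>thr)).astype(np.uint8);k,l=cv2.connectedComponents(m)
    i=np.bincount(l[max(v-15,0):v+15,max(u-15,0):u+15].ravel(),minlength=2)[1:].argmax()+1
    cnt=max(cv2.findContours((l==i).astype(np.uint8),0,1)[0],key=len)[:,0].astype(float)
    P=onz(c,cnt,z)[:,:2]
    return least_squares(lambda q:np.hypot(*(P-q[:2]).T)-q[2],[*P.mean(0),r],loss='soft_l1').x
E
python3 - <<'E'
from station import robot
from h import *
s,c,im,Mt=shoot(robot,"w3")
f=circ(c,im,(449,-298),70,22);print(f, proj(c,[*f[:2],70]))
d=np.array([*f[:2],0])-s['eef_pos'];print("tool shift",(Mt.T@d).round(1))
E
```

```text
tcp [ 448.9 -296.7  336.7] yaw 82.08 zax [-6.e-04  1.e-03 -1.e+00] t 4.5 q6 0.99
[ 449.19992191 -297.97521482   20.65764548] [[257.84566089 198.05591447]]
tool shift [ -1.6   0.8 336.7]
```

View pics/w3.png

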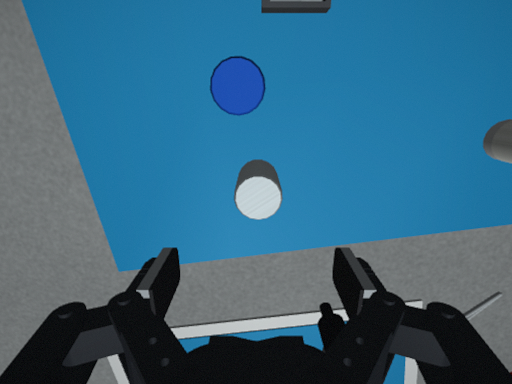

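The drum top sits at (258,198), with a clear ring around it. The blue decoy (238,85) is well away, so I grasp.

>>> step_arm(targets=[-1,-0.16,0.08,4.5,0,0,0,-1,0,0,4.5,0,0,0,-1,0,0,2.9,0,0,0,-1,0,0,1.5,0,0,0,1,0,0,0,0,0,0,1,0,0,0,0,0,0,1,0,0,0,0,0,0,1,0,0,0,0,0,0,1,0,0,0,0,0,0,1,0,0,0,0,0,0,1,0,0,0,0,0,0], grip_force=50)

```text
time: 5.92
eef_pos: [451.1, -299.0, 204.3]
tool_rot: [2.366, 2.063, 0.001]
wrist_force: [-0.1, 0.2, 6.2]
gripper_width: 44.8
finger_force: 51.6
```

>>> step_arm(targets=[1,0,0,-1.0,0,0,0,1,0,0,-4.0,0,0,0,1,0,0,-5.0,0,0,0,1,0,0,-5.0,0,0,0,1,0,0,-4.6,0,0,0,1,4.6,0.87,0,0,0,0,1,4.6,0.87,0,0,0,0,1,4.6,0.87,0,0,0,0,1,4.6,0.87,0,0,0,0,1,0,0,0,0,0,0,1,0,0,0,0,0,0,1,0,0,0,0,0,0])

```text
time: 7.42
eef_pos: [509.8, -122.0, 398.8]
tool_rot: [2.37, 2.062, -0.0]
wrist_force: [-0.4, 0.6, -3.4]
gripper_width: 45.1
finger_force: 52.2
```

```bash
python3 - <<'E'
from station import robot
from h import *
import pickle
s,c,im,Mt=shoot(robot,"w4");pickle.dump((s,c),open('w4.pkl','wb'));print(s['gripper_width'],s['wrist_force'])
cv2.imwrite("pics/w4b.png",cv2.resize(im[0:290,100:420],None,fx=2,fy=2,interpolation=cv2.INTER_CUBIC))
E
```

```text
tcp [ 509.8 -122.   398.8] yaw 82.07 zax [-2.e-04 -2.e-04 -1.e+00] t 7.425 q6 1.33
45.06493204600183 [-0.39531603  0.55734909 -3.35084989]
```

View pics/w4b.png

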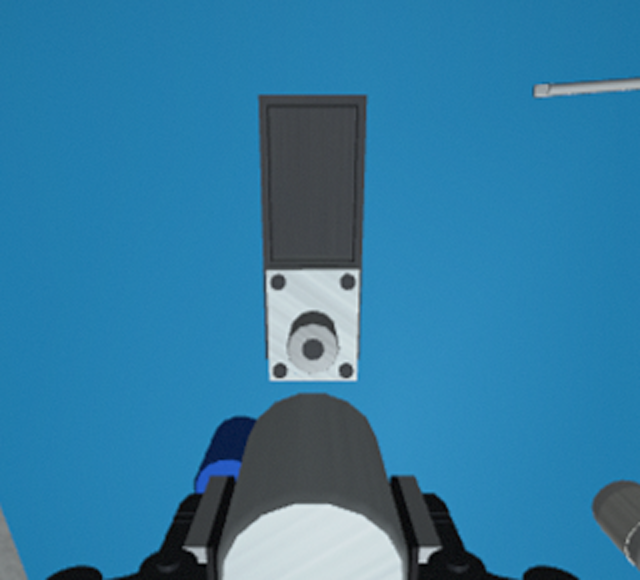

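The drum is held level. The tray far corners are at (260,96) and (367,96) in the crop, the housing top spans (266,269) to (356,381), and the rod head is at (313,349). The tray is well aligned with the tool.

```bash
python3 - <<'E'
from h import *
import pickle
s,c=pickle.load(open('w4.pkl','rb'));Mt=R.from_rotvec(s['tool_rot']).as_matrix()
g=lambda L:(np.array(L,float)+.5)/2-.5+[100,0]
def T(L,z): 
    P=onz(c,g(L),z)-s['eef_pos']; return (P@Mt)[:,:2].round(1)
print("housing",T([(265.5,269),(359.5,268.5),(356.5,381.5),(268.5,381)],85).tolist())
print("rod",T([(313,349)],131)); print("tray",T([(259.5,95.5),(367.5,95.5)],17).tolist(), "inner rim",T([(267,104.5),(359,104.5)],17).tolist())
print("inner floor end/foot",T([(269,107),(357,107)],5).tolist())
im=cv2.imread('pics/w4.png');print("drum top edge held",T([(310,503)],0))
E
```

```text
housing [[51.6, -25.4], [51.9, 23.3], [-9.6, 23.4], [-9.4, -25.4]]
rod [[21.2 -0.8]]
tray [[142.9, -31.9], [142.9, 30.9]] inner rim [[138.2, -27.6], [138.2, 26.1]]
inner floor end/foot [[138.7, -27.4], [138.7, 25.8]]
drum top edge held [[-137.8   -2.8]]
```

>>> step_arm(targets=[1,4.0,-0.07,0,0,0,0,1,4.0,0,0,0,0,0,1,0,0,4.5,0,0,0,1,0,0,4.5,0,0,0,1,0,0,4.5,0,0,0,1,0,0,3.0,0,0,0,1,0,0,1.0,0,0,0,1,0,0,0,0,0,0,1,0,0,0,0,0,0])

```text
time: 8.6
eef_pos: [521.2, -42.2, 225.0]
tool_rot: [2.367, 2.062, 0.002]
wrist_force: [-0.2, -0.7, -3.2]
gripper_width: 44.8
finger_force: 52.1
```

```bash
python3 - <<'E'
from station import robot
s=robot.read_state();print(s['eef_pos'],s['wrist_force'],s['moment'],s['time'])
E
```

```text
[521.19027126 -42.19122386 225.04450499] [-0.18211624 -0.65201799 -3.20725415] [ 0.00780065 -0.04064212 -0.02516816] 8.6
```

>>> step_arm(targets=[1,0,-0.07,0,0,0,0,1,0,0,0.6,0,0,0,1,0,0,0.5,0,0,0,1,0,0,0.3,0,0,0,1,0,0,0.1,0,0,0,1,0,0,0,0,0,0])

```text
time: 9.35
eef_pos: [519.4, -41.5, 209.4]
tool_rot: [-2.368, -2.064, 0.0]
wrist_force: [-3.5, 1.1, 6.6]
gripper_width: 44.9
finger_force: 53.2
```

>>> step_arm(targets=[1,0,0,0.05,0,0,0,0.5,0,0,0,0,0,0,-1,0,0,0,0,0,0,-1,0,0,0,0,0,0,-1,0,0,0,0,0,0,-1,0,0,-3,0,0,0,-1,0,0,-5,0,0,0,-1,0,0,-5,0,0,0,-1,0,0,0,0,0,0,-1,0,0,0,0,0,0])

```text
time: 10.6
eef_pos: [519.4, -41.6, 337.7]
tool_rot: [-2.368, -2.064, 0.0]
wrist_force: [0.5, 0.3, -0.4]
gripper_width: 85.1
finger_force: 0.0
```

```bash
python3 - <<'E'
from station import robot
from h import *
import pickle
s,c,im,Mt=shoot(robot,"w5");pickle.dump((s,c),open('w5.pkl','wb'));print(s['gripper_width'],s['wrist_force'])
f=circ(c,im,(520,-41),75,22);print("drum",f,(Mt.T@(np.array([*f[:2],0])-s['eef_pos']))[:2])
cv2.imwrite("pics/w5b.png",cv2.resize(im[0:290,100:420],None,fx=2,fy=2,interpolation=cv2.INTER_CUBIC))
E
```

```text
tcp [519.4 -41.6 337.7] yaw 82.15 zax [-3.e-04  1.e-04 -1.e+00] t 10.6 q6 1.49
85.1278445335187 [ 0.48522534  0.25141518 -0.38168603]
drum [518.20574978 -40.30887148  20.73588458] [ 1.12745298 -1.25335227]
```

View pics/w5b.png

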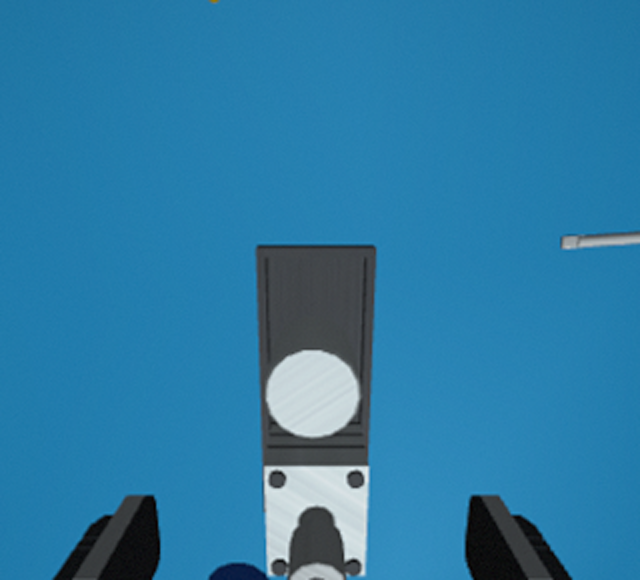

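```bash
python3 - <<'E'
from h import *
import pickle
s,c=pickle.load(open('w5.pkl','rb'));Mt=R.from_rotvec(s['tool_rot']).as_matrix()
g=lambda L:(np.array(L,float)+.5)/2-.5+[100,0]
def T(L,z): 
    P=onz(c,g(L),z)-s['eef_pos']; return (P@Mt)[:,:2].round(1).tolist()
print("housing front",T([(264,465.5),(368.5,465.5)],85),"back",T([(266,575),(366,575)],85))
print("tray",T([(256.5,245.5),(376,245.5)],17),"inner rim",T([(266,257),(366,257)],17))
print("lines",T([(312,430),(312,435),(312,447)],5))
E
```

```text
housing front [[-30.1, -23.3], [-30.1, 24.7]] back [[-90.6, -24.1], [-90.6, 25.6]]
tray [[62.9, -30.4], [63.0, 32.1]] inner rim [[57.1, -25.5], [57.1, 27.1]]
lines [[-47.1, -1.3], [-50.4, -1.3], [-58.5, -1.3]]
```

>>> step_arm(targets=[1,4.8,-0.1,0,0,0,0,1,0,0,0,0,0,0,1,0,0,0,0,0,0,1,0,0,3,0,0,0,1,0,0,4,0,0,0,1,0,0,4,0,0,0,1,0,0,1.9,0,0,0,1,0,0,0,0,0,0,1,-0.5,0,0,0,0,0,1,-0.4,0,0,0,0,0,1,-0.25,0,0,0,0,0,1,-0.25,0,0,0,0,0,1,-0.2,0,0,0,0,0,1,-0.2,0,0,0,0,0,1,0,0,0,0,0,0], grip_force=40)

```text
time: 12.52
eef_pos: [522.8, -11.8, 209.2]
tool_rot: [2.368, 2.064, 0.0]
wrist_force: [1.0, 1.3, 1.8]
gripper_width: -0.1
finger_force: 0.9
```

>>> step_arm(targets=[1,0.8,0,0,0,0,0,-1,0,0,-4,0,0,0,-1,0,0,-5,0,0,0,-1,-1.5,0,-4,0,0,0,-1,-1.5,0,0,0,0,0,-1,0,0,0,0,0,0,-1,0,0,0,0,0,0])

```text
time: 13.4
eef_pos: [519.1, -33.3, 337.6]
tool_rot: [-2.366, -2.062, 0.003]
wrist_force: [-0.2, 0.2, -0.5]
gripper_width: 85.3
finger_force: 0.0
```

```bash
python3 - <<'E'
from station import robot
from h import *
import pickle
s,c,im,Mt=shoot(robot,"w6");pickle.dump((s,c),open('w6.pkl','wb'))
f=circ(c,im,(519,-47),75,22);print("drum",f,(Mt.T@(np.array([*f[:2],0])-s['eef_pos']))[:2])
h=[]
g=cv2.cvtColor(im,cv2.COLOR_BGR2GRAY).astype(float)
# front edge of housing, tray end along column lines
for u in (236,244,268,276):
    col=g[:,u];d=np.diff(col);r=200+np.argmax(d[200:280]);P=(onz(c,[(u,r+.5)],85)-s['eef_pos'])@Mt;h.append(P[0,:2].round(1))
t=[]
for u in (240,256,272):
    b=im[:,u,0].astype(float);r=60+np.argmin(np.diff(b)[60:190]);P=(onz(c,[(u,r+.5)],17)-s['eef_pos'])@Mt;t.append(P[0,:2].round(1))
print("front",h,"trayend",t)
E
```

```text
tcp [519.1 -33.3 337.6] yaw 82.15 zax [-3.e-03  7.e-04 -1.e+00] t 13.4 q6 1.5
drum [517.45964693 -45.64056002  20.65249385] [-12.53968751   1.09735517]
front [array([-38.4, -19.6]), array([-38.4, -12.2]), array([-38.3,  10.1]), array([-38.3,  17.6])] trayend [array([ 54.8, -17.9]), array([54.8, -1.1]), array([54.8, 15.8])]
```

>>> step_arm(targets=[1,2.9,0.1,0,0,0,0,1,0,0,0,0,0,0,1,0,0,3,0,0,0,1,0,0,4,0,0,0,1,0,0,4,0,0,0,1,0,0,1.9,0,0,0,1,-0.3,0,0,0,0,0,1,-0.2,0,0,0,0,0,1,-0.2,0,0,0,0,0,1,-0.2,0,0,0,0,0,1,0,0,0,0,0,0])

```text
time: 14.82
eef_pos: [523.9, -14.0, 210.9]
tool_rot: [2.367, 2.064, 0.002]
wrist_force: [1.1, 1.6, 2.1]
gripper_width: 0.3
finger_force: 0.9
```

>>> step_arm(targets=[1,0.8,0,0,0,0,0,-1,0,0,-4,0,0,0,-1,0,0,-5,0,0,0,-1,0,0,-4,0,0,0,-1,4.8,-1.46,0,0,0,0,-1,4.8,-1.46,0,0,0,0,-1,4.8,-1.46,0,0,0,0,-1,4.8,-1.46,0,0,0,0,-1,4.8,-1.46,0,0,0,0,-1,0,0,0,0,0,0,-1,0,0,0,0,0,0])

```text
time: 16.2
eef_pos: [484.7, 241.8, 339.9]
tool_rot: [2.367, 2.065, -0.002]
wrist_force: [0.8, 0.6, -1.5]
gripper_width: 85.4
finger_force: 0.0
```

```bash
python3 - <<'E'
from station import robot
from h import *
import pickle
s,c,im,Mt=shoot(robot,"w7");pickle.dump((s,c),open('w7.pkl','wb'))
cv2.imwrite("pics/w7b.png",cv2.resize(im[60:340,60:460],None,fx=2,fy=2,interpolation=cv2.INTER_CUBIC))
E
```

```text
tcp [484.7 241.8 339.9] yaw 82.2 zax [-5.0e-04 -1.1e-03 -1.0e+00] t 16.2 q6 2.03
```

View pics/w7b.png

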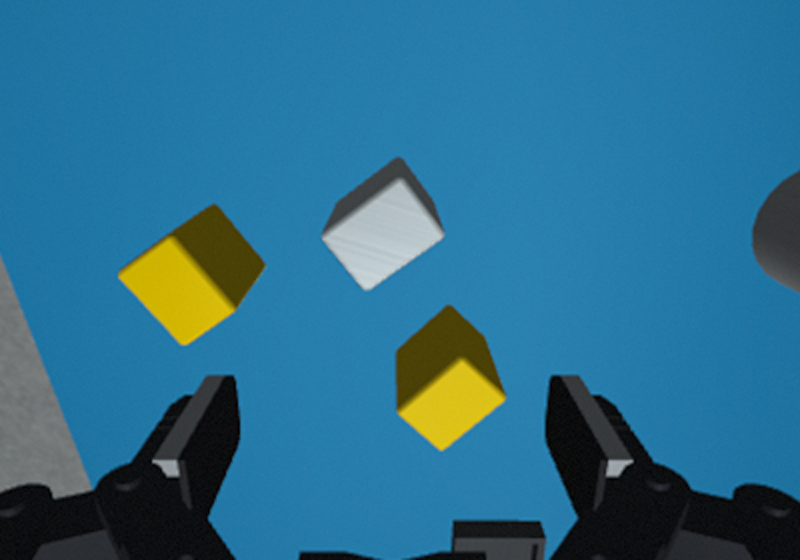

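The grey block's top corners are at (322,237), (401,179), (444,236) and (368,291) in the crop. The yellow decoys are to its left and below.

```bash
python3 - <<'E'
from h import *
import pickle
s,c=pickle.load(open('w7.pkl','rb'));Mt=R.from_rotvec(s['tool_rot']).as_matrix()
im=cv2.imread('pics/w7.png');hsv=cv2.cvtColor(im,cv2.COLOR_BGR2HSV)
m=((hsv[...,1]<60)&(hsv[...,2]>150)).astype(np.uint8);k,l=cv2.connectedComponents(m);m=(l==l[178,252]).astype(np.uint8)
cnt=max(cv2.findContours(m,0,1)[0],key=len)[:,0].astype(float)
P=((onz(c,cnt,70)-s['eef_pos'])@Mt)[:,:2].astype(np.float32)
print(cv2.minAreaRect(P))
g=lambda L:(np.array(L,float)+.5)/2-.5+[60,60]
Q=((onz(c,g([(322,237),(401,179),(444,236),(368,291)]),70)-s['eef_pos'])@Mt)[:,:2]
e=np.roll(Q,-1,0)-Q;print("tool-frame corners",Q.round(1).tolist(),Q.mean(0),np.hypot(*e.T).round(1),np.degrees(np.arctan2(e[:,1],e[:,0])).round(1))
for n,L in [("yA",[(119,275),(174,236),(235,310),(184,346)]),("yB",[(397,410),(462,359),(505,399),(442,450)])]:
    print(n,((onz(c,g(L),70)-s['eef_pos'])@Mt)[:,:2].round(0).tolist())
E
```

```text
((16.89503288269043, -5.582450866699219), (45.97156524658203, 33.462059020996094), 53.34654235839844)
tool-frame corners [[16.8, -33.6], [43.6, 2.7], [17.3, 22.7], [-10.0, -12.7]] [16.95641819 -5.21411392] [45.2 33.1 44.7 33.9] [  53.5  142.8 -127.6  -37.9]
yA [[-2.0, -130.0], [17.0, -102.0], [-20.0, -77.0], [-39.0, -104.0]]
yB [[-76.0, 1.0], [-46.0, 34.0], [-70.0, 57.0], [-101.0, 25.0]]
```

>>> step_arm(targets=[-1,1.69,-0.54,0,0,0,0,-1,0,0,1,0,0,-9.2,-1,0,0,1,0,0,-9.2,-1,0,0,1,0,0,-9.2,-1,0,0,1,0,0,-9.1,-1,0,0,4.0,0,0,0,-1,0,0,3.5,0,0,0,-1,0,0,2.1,0,0,0,1,0,0,0,0,0,0,1,0,0,0,0,0,0,1,0,0,0,0,0,0,1,0,0,0,0,0,0,1,0,0,0,0,0,0,1,0,0,0,0,0,0], grip_force=50)

```text
time: 18.0
eef_pos: [482.6, 259.4, 205.3]
tool_rot: [1.597, 2.704, 0.003]
wrist_force: [-0.5, 0.3, 5.9]
gripper_width: 47.6
finger_force: 53.5
```

```bash
python3 - <<'E'
from station import robot
from h import *
s=robot.read_state();M=R.from_rotvec(s['tool_rot']).as_matrix()
print(s['eef_pos'],np.degrees(np.arctan2(M[1,0],M[0,0])),s['gripper_width'],s['finger_force'],s['wrist_force'],s['time'])
E
```

```text
[482.56835863 259.44196464 205.34057439] 118.85228793375757 47.550603678805665 53.48981738090515 [-0.46617493  0.27203203  5.85872013] 18.0
```

>>> step_arm(targets=[1,0,0,-1.0,0,0,0,1,0,0,-4.0,0,0,0,1,0,0,-5.0,0,0,0,1,0,0,0,0,0,9.2,1,0,0,0,0,0,9.2,1,0,0,0,0,0,9.2,1,0,0,0,0,0,9.1,1,-4.27,1.31,0,0,0,0,1,-4.27,1.31,0,0,0,0,1,-4.27,1.31,0,0,0,0,1,-4.27,1.31,0,0,0,0,1,-4.27,1.31,0,0,0,0,1,-4.27,1.31,0,0,0,0,1,0,0,0,0,0,0,1,0,0,0,0,0,0])

```text
time: 19.88
eef_pos: [524.4, -5.2, 304.0]
tool_rot: [-2.368, -2.063, 0.001]
wrist_force: [-0.6, 0.1, -3.8]
gripper_width: 47.5
finger_force: 52.8
```

```bash
cat > st.py <<'E'
from station import robot
from h import *
s=robot.read_state();M=R.from_rotvec(s['tool_rot']).as_matrix();x,y,z=s['eef_pos']
print("yaw",np.degrees(np.arctan2(M[1,0],M[0,0])).round(2),"a",(x*.1374+y*.9905).round(1),"b",(.9905*x-.1374*y).round(1),"z",z.round(1),"F",s['wrist_force'].round(1),"zax",M[:,2].round(4),"t",s['time'],s['gripper_width'].round(1))
E
python3 st.py; python3 st.py
```

```text
Traceback (most recent call last):
  File "st.py", line 4, in <module>
    print("yaw",np.degrees(np.arctan2(M[1,0],M[0,0])).round(2),"a",(x*.1374+y*.9905).round(1),"b",(.9905*x-.1374*y).round(1),"z",z.round(1),"F",s['wrist_force'].round(1),"zax",M[:,2].round(4),"t",s['time'],s['gripper_width'].round(1))
                                                                                                                                                                                                              ^^^^^^^^^^^^^^^^^^^^^^^^
AttributeError: 'float' object has no attribute 'round'
Traceback (most recent call last):
  File "st.py", line 4, in <module>
    print("yaw",np.degrees(np.arctan2(M[1,0],M[0,0])).round(2),"a",(x*.1374+y*.9905).round(1),"b",(.9905*x-.1374*y).round(1),"z",z.round(1),"F",s['wrist_force'].round(1),"zax",M[:,2].round(4),"t",s['time'],s['gripper_width'].round(1))
                                                                                                                                                                                                              ^^^^^^^^^^^^^^^^^^^^^^^^
AttributeError: 'float' object has no attribute 'round'
```

>>> step_arm(targets=[1,0,0.05,3.5,0,0,0,1,0,0,3.4,0,0,0,1,0,0,0,0,0,0,1,0,0,0,0,0,0])

```text
time: 20.38
eef_pos: [525.7, -4.6, 236.1]
tool_rot: [2.366, 2.066, 0.001]
wrist_force: [0.5, 0.2, -3.3]
gripper_width: 47.6
finger_force: 52.8
```

```bash
sed -i "s/s\['gripper_width'\].round(1)/s['gripper_width']/" st.py; python3 st.py; python3 - <<'E'
from station import robot
from h import *
import pickle
s,c,im,Mt=shoot(robot,"w8");pickle.dump((s,c),open('w8.pkl','wb'))
cv2.imwrite("pics/w8b.png",cv2.resize(im[120:384,120:390],None,fx=2.25,fy=2.25,interpolation=cv2.INTER_CUBIC))
E
```

```text
yaw 82.24 a 67.6 b 521.3 z 236.1 F [ 0.5  0.2 -3.3] zax [ 7.e-04  0.e+00 -1.e+00] t 20.375 47.55370645395783
tcp [525.7  -4.6 236.1] yaw 82.24 zax [ 7.e-04  0.e+00 -1.e+00] t 20.375 q6 1.56
```

View pics/w8b.png

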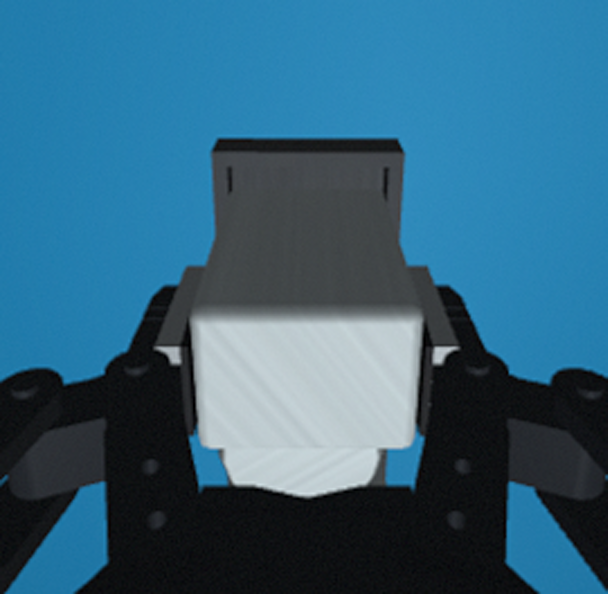

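```bash
python3 - <<'E'
from h import *
import pickle
s,c=pickle.load(open('w8.pkl','rb'));Mt=R.from_rotvec(s['tool_rot']).as_matrix()
g=lambda L:(np.array(L,float)+.5)/2.25-.5+[120,120]
def T(L,z): return ((onz(c,g(L),z)-s['eef_pos'])@Mt)[:,:2].round(1).tolist()
print("tray rim",T([(213,153),(403,153)],17),"foot",T([(213,139)],0),"slots",T([(230,167),(387,167)],17))
print("block top front",T([(190,305),(424,305)],100.8),"bottom front",T([(228,188),(396,188)],30.8))
im=cv2.imread('pics/w8.png').mean(2);print(im[175:215,248:262].mean(1).round(0))
# expected pixel of block bottom front edge / tray inner rim
for P in [(18.4,0,236.1-30.8),(20.5,0,236.1-17),(25.5,0,236.1-17)]: print(proj(c,Mt@np.array(P)+s['eef_pos']))
E
```

```text
tray rim [[23.9, -31.8], [23.9, 30.5]] foot [[23.6, -34.3]] slots [[19.0, -26.4], [19.0, 25.5]]
block top front [[18.8, -24.5], [18.8, 22.4]] bottom front [[16.9, -25.5], [16.9, 26.6]]
[121. 121. 121. 121. 121. 125.  86.  32.  23.  25.  26.  24.  42.  67.
  74.  73.  73.  73.  73.  73.  73.  73.  73.  73.  73.  73.  74.  73.
  73.  71.  71.  71.  70.  70.  70.  70.  70.  70.  70.  70.]
[[257.59079069 201.30138837]]
[[257.48402028 192.08739162]]
[[257.50172683 185.64655466]]
```

The block is held square over the tray end, whose rim corners are at (213,153) and (403,153) in the crop. I shift it 1.1 mm toward the drum and descend in stages.

>>> step_arm(targets=[1,-0.11,-0.04,0.6,0,0,0,1,0,0,0.6,0,0,0,1,0,0,0.4,0,0,0,1,0,0,0.3,0,0,0,1,0,0,0,0,0,0])

```text
time: 21.05
eef_pos: [524.7, -6.5, 215.9]
tool_rot: [-2.368, -2.064, 0.001]
wrist_force: [-0.2, 0.5, -3.7]
gripper_width: 47.4
finger_force: 52.9
```

```bash
python3 st.py
```

```text
yaw 82.15 a 65.7 b 520.6 z 215.9 F [-0.2  0.5 -3.7] zax [-7.e-04  1.e-04 -1.e+00] t 21.05 47.41208928991797
```

>>> step_arm(targets=[1,0,0,0.3,0,0,0,1,0,0,0.2,0,0,0,1,0,0,0.08,0,0,0,1,0,0,0,0,0,0])

```text
time: 21.55
eef_pos: [524.8, -6.4, 210.4]
tool_rot: [2.368, 2.064, 0.0]
wrist_force: [0.2, -0.7, -3.0]
gripper_width: 47.2
finger_force: 53.2
```

```bash
python3 st.py
```

```text
yaw 82.15 a 65.7 b 520.7 z 210.4 F [ 0.2 -0.7 -3. ] zax [ 1.e-04 -0.e+00 -1.e+00] t 21.55 47.17943886456024
```

Contact is just about to happen. I lower a touch more, release, and rise for a look.

>>> step_arm(targets=[1,0,0,0.1,0,0,0,1,0,0,0.06,0,0,0,1,0,0,0,0,0,0])

```text
time: 21.92
eef_pos: [524.8, -6.4, 210.3]
tool_rot: [2.368, 2.064, 0.001]
wrist_force: [-5.2, 0.9, 12.4]
gripper_width: 47.5
finger_force: 55.0
```

>>> step_arm(targets=[0.5,0,0,0,0,0,0,-1,0,0,0,0,0,0,-1,0,0,0,0,0,0,-1,0,0,0,0,0,0,-1,0,0,-3,0,0,0,-1,0,0,-5,0,0,0,-1,-4.5,0,-5,0,0,0,-1,0,0,0,0,0,0,-1,0,0,0,0,0,0])

```text
time: 23.05
eef_pos: [518.8, -47.8, 334.7]
tool_rot: [-2.368, -2.063, -0.0]
wrist_force: [-0.2, 0.0, -0.3]
gripper_width: 85.1
finger_force: 0.0
```

```bash
python3 st.py; python3 - <<'E'
from station import robot
from h import *
import pickle
s,c,im,Mt=shoot(robot,"w9");pickle.dump((s,c),open('w9.pkl','wb'))
cv2.imwrite("pics/w9b.png",cv2.resize(im[60:340,100:420],None,fx=2,fy=2,interpolation=cv2.INTER_CUBIC))
E
```

```text
yaw 82.13 a 23.9 b 520.5 z 334.7 F [-0.2  0.  -0.3] zax [-4.e-04  5.e-04 -1.e+00] t 23.05 85.13148038669107
tcp [518.8 -47.8 334.7] yaw 82.13 zax [-4.e-04  5.e-04 -1.e+00] t 23.05 q6 1.47
```

View pics/w9b.png

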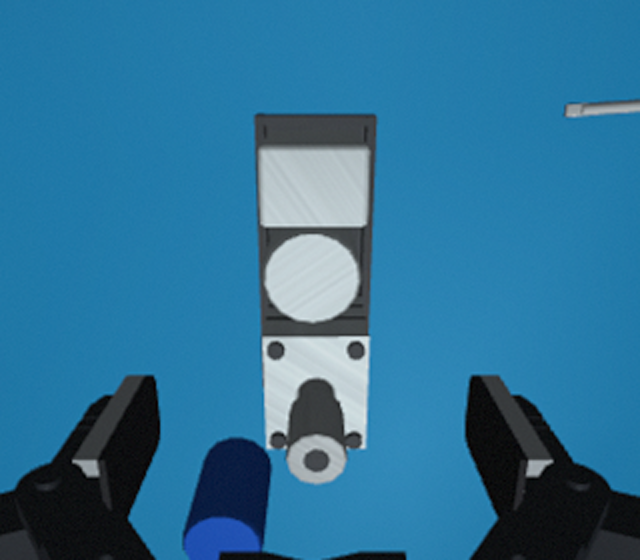

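Both pieces sit upright in the tray: block (258–370,145–227), drum (312,278), and the rod head top is at (316,459) in the crop.

```bash
python3 - <<'E'
from h import *
import pickle
s,c=pickle.load(open('w9.pkl','rb'));Mt=R.from_rotvec(s['tool_rot']).as_matrix()
g=lambda L:(np.array(L,float)+.5)/2-.5+[100,60]
def T(L,z): return ((onz(c,g(L),z)-s['eef_pos'])@Mt)[:,:2].round(1)
h=T([(264,336),(369.5,336),(367,449),(266.5,449)],85);print("housing",h.tolist(),h.mean(0))
im=cv2.imread('pics/w9.png')
print("rod",T([(316.3,459.3)],131),"top edges",T([(287,459),(346,459),(316,434),(316,484.5)],131).tolist())
b=T([(260,146),(367,146),(370,227),(261,227)],75);print("block",b.tolist(),b.mean(0))
E
```

```text
housing [[-23.8, -22.9], [-23.8, 24.7], [-84.7, 25.6], [-84.8, -23.4]] [-54.275   1.   ]
rod [[-54.2   0.4]] top edges [[-54.1, -11.0], [-54.0, 12.0], [-42.6, 0.3], [-66.2, 0.3]]
block [[59.2, -23.1], [59.2, 21.7], [24.3, 24.2], [24.2, -23.7]] [41.725 -0.225]
```

>>> step_arm(targets=[-1,-5.4,0.05,0,0,0,0,-1,0,0,0,0,0,0,-1,0,0,3.0,0,0,0,-1,0,0,2.4,0,0,0,-1,0,0,1.0,0,0,0,-1,0,0,0,0,0,0], grip_force=20)

```text
time: 23.85
eef_pos: [511.9, -100.6, 270.2]
tool_rot: [-2.365, -2.064, 0.002]
wrist_force: [0.2, 0.4, -0.2]
gripper_width: 85.4
finger_force: 0.0
```

```bash
python3 st.py; python3 - <<'E'
from station import robot
from h import *
s,c,im,Mt=shoot(robot,"w10")
P=(Mt@np.array([-0,0,0]))+s['eef_pos']
f=circ(c,im,s['eef_pos'][:2],131,11,130);print("rod head",f,(Mt.T@(np.array([*f[:2],0])-s['eef_pos']))[:2], proj(c,[*f[:2],131]))
E
```

```text
yaw 82.21 a -29.3 b 520.8 z 270.2 F [ 0.2  0.4 -0.2] zax [-0.0024  0.001  -1.    ] t 23.85 85.39208045986497
tcp [ 511.9 -100.6  270.2] yaw 82.21 zax [-0.0024  0.001  -1.    ] t 23.85 q6 1.37
rod head [ 511.65641258 -101.37412146   11.09805099] [-1.00319824  0.5836064 ] [[258.81765159 286.12798925]]
```

>>> step_arm(targets=[-1,-0.05,0.05,0,0,0,0,1,0,0,0,0,0,0,1,0,0,0,0,0,0,1,0,0,0,0,0,0,1,0,0,0,0,0,0,1,0,0,0,0,0,0,1,0,0,0,0,0,0,1,0,0,0,0,0,0,1,0,0,0,0,0,0,1,0,0,0,0,0,0], grip_force=20)

```text
time: 25.15
eef_pos: [512.8, -102.0, 271.4]
tool_rot: [2.368, 2.064, 0.0]
wrist_force: [-0.4, -0.1, 4.5]
gripper_width: 23.7
finger_force: 20.3
```

```bash
python3 st.py
```

```text
yaw 82.16 a -30.6 b 521.9 z 271.4 F [-0.4 -0.1  4.5] zax [ 4.e-04 -1.e-04 -1.e+00] t 25.15 23.73128472907309
```

Gripped with almost no side force. I firm the grip and lift slowly by 10 mm first.

>>> step_arm(targets=[1,0,0,0,0,0,0,1,0,0,0,0,0,0,1,0,0,-0.2,0,0,0,1,0,0,-0.2,0,0,0,1,0,0,-0.2,0,0,0,1,0,0,-0.2,0,0,0,1,0,0,-0.2,0,0,0,1,0,0,0,0,0,0], grip_force=45)

```text
time: 26.15
eef_pos: [512.6, -102.0, 281.4]
tool_rot: [-2.368, -2.064, 0.0]
wrist_force: [0.0, -0.2, -1.9]
gripper_width: 23.1
finger_force: 44.2
```

```bash
python3 st.py
```

```text
yaw 82.15 a -30.6 b 521.7 z 281.4 F [ 0.  -0.2 -1.9] zax [-1.e-04 -0.e+00 -1.e+00] t 26.15 23.08269438196026
```

>>> step_arm(targets=[1,0,0,-0.2,0,0,0,1,0,0,-0.2,0,0,0,1,0,0,-0.2,0,0,0,1,0,0,-0.2,0,0,0,1,0,0,-0.2,0,0,0,1,0,0,-0.2,0,0,0,1,0,0,-0.2,0,0,0,1,0,0,-0.2,0,0,0,1,0,0,-0.2,0,0,0,1,0,0,-0.2,0,0,0,1,0,0,0,0,0,0,1,0,0,0,0,0,0])

```text
time: 27.65
eef_pos: [512.6, -102.0, 301.2]
tool_rot: [-2.368, -2.064, 0.0]
wrist_force: [0.1, 0.1, -2.0]
gripper_width: 22.9
finger_force: 44.2
```

```bash
python3 st.py; python3 - <<'E'
from station import robot
from h import *
ims=[]
for n,P in [("scene",(515,-70,70)),("side",(515,-70,70))]:
    c=robot.calibration(n);im=robot.snapshot(n);u,v=proj(c,P)[0].astype(int);print(n,u,v)
    ims.append(cv2.resize(im[max(v-60,0):v+60,u-65:u+65],None,fx=3,fy=3,interpolation=cv2.INTER_CUBIC))
h=min(i.shape[0] for i in ims);cv2.imwrite("pics/fin.png",np.hstack([i[:h] for i in ims]))
E
```

```text
yaw 82.15 a -30.6 b 521.8 z 301.2 F [ 0.1  0.1 -2. ] zax [-1.e-04  0.e+00 -1.e+00] t 27.65 22.887789437630303
scene 223 207
side 227 218
```

View pics/fin.png

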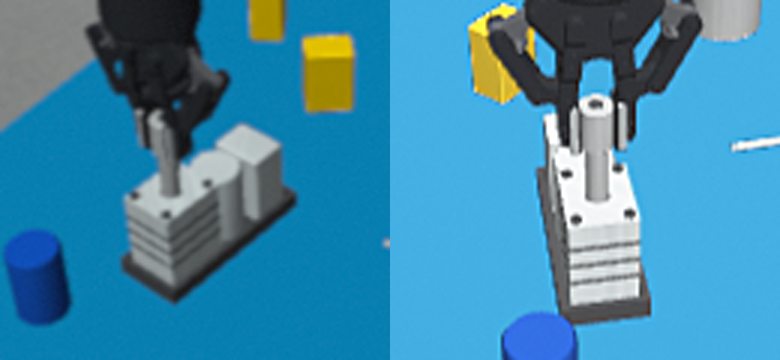

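The final view shows the rod drawn up in the gripper (left panel 165,160; right panel 597,150), the housing seated, and the drum and block upright in the tray. The force is just the rod's weight, so I hand it in.

```bash
python3 -c "
from station import robot
print(robot.finish_job())"
```

```text
the job is handed in; nothing more can be done
None
```

The drum and block are packed upright on the tray floor, and the rod is drawn up about 30 mm and held in the gripper with the housing still seated; the job is handed in at about 28 s, though no verdict came back.

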